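# Reload the stockroom label printer

### The arm

A 6-joint arm with a two-finger parallel gripper is mounted at the origin on the work surface. World frame = base frame: x ahead of the robot, y to its left, z up, the work surface at z = 0. Lengths are in mm, angles in rad, forces in N, time in s.
With the tool pointing down it reaches from about 400 to 925 mm from the base axis. Payload 12.5 kg.
Tool frame: the origin (TCP) lies on the centre line of the jaws, within the pads' length; the fingertips stand 14 mm ahead of it and the grasp point (between the pads) lies 5 mm behind it; z points along the fingers, x is the direction in which the jaws open and shut, and the axes are right-handed (so a half turn about z gives the same grasp; the last joint's range is limited). The gripper opens to 95 mm and grips with 3 to 60 N. Pads are 20 mm wide; open, the fingers measure 119 mm over their backs; the gripper's body (75 mm by 180 mm) begins 59 mm behind the grasp point.
Start: joints at [1.205, 0.491, 1.559, -0, 1.092, -0.106], TCP at [160.536, 604.047, 228.661] pointing down, gripper open.
Joint ranges: [-3.1, 3.1], [-0.84, 2.19], [0.05, 2.79], [-1.13, 4.28], [0.06, 2.93], [-2.69, 2.69]. Speed limits (rad/s): [2.22, 2.22, 2.79, 3.14, 3.14, 3.14].

### API

Orientations are given as [roll, pitch, yaw] about the fixed x, y, z axes, in that order (R = Rz(yaw) Ry(pitch) Rx(roll)).
In Python, from cell import state, read_camera, job_done gives the robot as it stands.
- The arm moves only by the shell command python3 -m handwheel 'ROWS'. ROWS is JSON, a list of rows, each an object of numbers: "hand": the finger opening in m, from 0 to 0.0951; "x", "y", "z": the shift along the world's x, y, z in m; "spin": the turn about the world's z in units of 5 degrees (1.0 is 5 degrees). In form: [{"hand": .., "x": .., "y": .., "z": .., "spin": ..}, ...]. A call has 1 to 20 rows; each row is the pose to reach, as a shift and turn from the pose commanded when the call began; what a row does not reach only later rows make up. A row lasts 1/12 s, in which the tool goes at most 41.7 mm and 7.16 degrees, less where a joint would pass 70% of its speed; a pose out of reach is approached as far as the arm can. A call with a gripper value outside its range is refused whole. The fingers move at their own pace and stop on an object; the grip force is fixed at half the most. Time passes only in rows, so rows that repeat a pose let the fingers close. It gives the time, the measured TCP pose, the force and the opening at its end, in the units of the state.
- state(): the state, without advancing time (a new reading comes with each control period).
- read_camera(name): name is "side" or "top" or "wrist"; returns a dict with "img" (480x640x3 uint8, red, green, blue), "fx", "fy", "cx", "cy" (pixels), "T" (4x4, takes a point from camera to world coordinates). Camera axes: x right, y down, z forward; pixel columns grow to the right and rows downward; lengths in mm; the calibration is good to about 2 mm. The wrist camera is an equidistant fisheye: a pixel r from the principal point sees the ray r / f radians off the axis. A picture is of the moment at which its call begins. There is no depth.
- job_done(): hands the job in, once; it reports no verdict.
The state is a dict: "t": time; "joints": joint angles; "qvel": joint speeds; "tau": joint torques, N m; "eef_pos": TCP position; "tcp_rot": TCP orientation; "ft_force": force on the tool from outside, world axes, zero at the start; "moment": the same for the moment, N m; "opening": opening from 0.0 (shut) to 1.0 (fully open).
Only numpy, scipy, OpenCV 4.12 (cv2) and the standard library are available. Lean on these libraries where they do the work, as an engineer would, in place of code of your own. Each camera call takes 0.05 s, during which the arm holds its last target. There are 200 camera calls.

### The job

Press the orange release button on the label printer so that its tray pops out, and set the paper label roll down upright over the blue hub in the tray. Then push the tray back in, firmly but gently, until it clicks and stays shut with the roll inside. Do not shove or press hard, and leave the carton, the jar and the parts bin where they are.

Things in the scene. Friction and masses are not known exactly. Their poses are not given: they have to be found in the camera images.
- printer: dark grey label printer, 200 x 200 x 85 mm high, fixed to the bench. Origin: centre of its underside. Its front, with the tray, faces its own -x; y is to the left seen from the robot at yaw 0; z up. Its lid top is 85 mm above the bench
- release_top (a point): centre of the top of the round orange release button, 26 mm in diameter, standing 13 mm proud of the printer's lid, 35 mm behind the front edge and 65 mm to the printer's +y side; it is pressed straight down
- release (a joint): travel of the release button, m: 0 up, 0.008 fully down (hard stop). Sprung: about 1.5 N to start, 4 N fully down; the tray is let go at 3 to 5 mm. It comes up by itself, and also dips and comes up as the tray's catch passes when the tray is pushed home
- tray (a joint): how far the tray is out, m: about 0 latched, 0.100 popped out (along the printer's -x), negative = pushed in deeper than the latched place. A spring drives it out: 7 N when shut, 2 N when out. Pushed far enough it clicks; let go then, it springs back to about 0 and stays; let go before the click, it comes out again. More than 20 N on it is too hard
- tray_front (a point): centre of the outer face of the tray's white front panel, 150 mm wide, 6 to 66 mm above the bench; pushed along the printer's +x. Latched, it stands 22 mm proud of the printer. The catch has play: it clicks 2 to 18 mm deeper than the latched place, unseen and different each run. The push takes up to 13 N up to the click; 1 to 2 mm beyond, a buffer adds 8 N per mm
- tray_hub (a point): centre of the foot of the upright blue hub, on the tray's floor 16 mm above the bench; moves with the tray. The hub is 18 mm across, 22 mm high, tapered at the top. Inside, the tray is 132 mm wide with side walls 8 mm high; the hub is 54 mm behind the front panel (50 mm high from the tray floor) and, with the tray out, 60 mm in front of the printer
- roll_center (a point): centre of the loose label roll: white paper on a cardboard core, standing upright on the bench, 50 mm in diameter, 40 mm high, with a 26 mm hole right through; z is its axis. About 0.12 kg
- carton: small loose cardboard carton 70 x 50 x 45 mm, a bystander. Origin: centre of its underside
- jar: small loose jar with a red cap, 48 mm in diameter, 70 mm high, a bystander. Origin: centre of its underside
- bin: small loose blue open bin of bolts 90 x 70 x 40 mm, a bystander. Origin: centre of its underside

How it is judged (in metres and radians):
On the way, in this order (a step that is already met when the one before it is completed fails the run):
1. the tray has popped out (more than 80 mm) (value of joint tray above 0.08 m), for 0.2 s.
2. the roll sits upright over the hub on the tray's floor, let go, with the tray still out (horizontal distance between roll_center and tray_hub below 0.006 m and z of roll_center in the frame of tray_hub between 0.017 and 0.023 m and angle between roll_center's own z axis and vertical below 0.1 rad and value of joint tray above 0.08 m and contact force between the fingers and roll below 0.1 N), for 0.2 s.
3. the tray has been pushed in past its latched place (value of joint tray below -0.001 m), for 0.05 s.
At the end, for the whole second after the job is handed in: the tray is latched shut (within 5 mm out and 2 mm in of its latched place) and at rest without being held, the release button is up (within 1.5 mm), and the roll stands upright over the hub (within 6 mm of its axis, tilted less than 0.1 rad) on the tray's floor (within 3 mm) (horizontal distance between roll_center and tray_hub below 0.006 m and z of roll_center in the frame of tray_hub between 0.017 and 0.023 m and angle between roll_center's own z axis and vertical below 0.1 rad and value of joint tray between -0.002 and 0.005 m and velocity of joint tray below 0.01 m/s and value of joint release below 0.0015 m and linear speed of roll below 0.02 m/s); the robot touches nothing.
It fails at once if the robot loads the tray with more than 20 N (contact force between any of the fingers, the arm and tray above 20 N).
It fails at once if the robot presses the release button with more than 25 N (contact force between any of the fingers, the arm and release above 25 N).
It fails at once if the roll is dropped or rammed into the tray (more than 25 N between them) (contact force between roll and tray above 25 N).
It fails at once if a bystander (carton, jar or bin) is moved more than 20 mm or tipped over (distance of any of carton, jar, bin from where it was at the start of the episode above 0.02 m or angle between any of carton, jar, bin's own z axis and vertical above 0.5 rad).
It also fails if it takes over 72 s, if anything falls off the work surface, if the arm or the gripper's body presses on something with over 40 N, if the wrist force passes 120 N, or if a joint passes its speed limit or range.

## Working session

There is one attempt and no reset: what is moved stays moved. The work goes in short steps, Python scripts to look and compute and a shell command to move; the robot and the scene stay as the last step left them, time stands still between calls to the robot, and variables do not carry over. Pictures are saved under pics/ and viewed, about 8 in all and at most 12, crops included, and the job is handed in when it is done.

```bash
mkdir -p pics; ls; cat > h.py <<'E'
import numpy as np, cv2
from cell import state, read_camera, job_done
def snap(n,f):
    c=read_camera(n); cv2.imwrite('pics/'+f,c['img'][:,:,::-1]); np.savez('pics/'+f[:-4]+'.npz',**c); return c
def pix2w(c,u,v,z):
    T=c['T']; d=T[:3,:3]@np.array([(u-c['cx'])/c['fx'],(v-c['cy'])/c['fy'],1]); o=T[:3,3]
    return o+d*(z-o[2])/d[2]
def w2pix(c,p):
    T=c['T']; q=T[:3,:3].T@(np.array(p,float)-T[:3,3]); return c['fx']*q[0]/q[2]+c['cx'], c['fy']*q[1]/q[2]+c['cy']
E
python3 - <<'E'
from h import *
for n in('top','side'):
    c=snap(n,n+'0.png'); print(n,c['fx'],c['cx'],c['cy'],np.round(c['T'],3).tolist())
a=cv2.imread('pics/top0.png')
s=state(); print(s)
E
```

```text
pics
top 467.4988256292314 317.65784134515707 236.8083999668657 [[-0.02, -0.998, 0.055, 542.024], [-0.999, 0.021, 0.03, -16.171], [-0.031, -0.055, -0.998, 1067.144], [0.0, 0.0, 0.0, 1.0]]
side 602.0549823060978 311.37940705514205 238.69271614451887 [[-0.976, -0.089, 0.197, 385.833], [-0.216, 0.473, -0.854, 949.004], [-0.017, -0.876, -0.481, 635.067], [0.0, 0.0, 0.0, 1.0]]
{'t': 0.1, 'joints': array([ 1.20538225e+00,  4.91467839e-01,  1.55938213e+00, -1.56455040e-05,
        1.09171829e+00, -1.05596049e-01]), 'qvel': array([ 0.00053315, -0.00333613, -0.00150476,  0.00226783, -0.00232345,
        0.00172443]), 'tau': array([ 2.11861443e-03, -6.13619971e+01, -2.58605987e+01,  6.93582301e-02,
        4.70105954e-02, -5.88705984e-05]), 'eef_pos': array([160.47129422, 603.83700162, 228.14191244]), 'tcp_rot': array([-3.14150362e+00,  9.71637813e-04,  1.31098556e+00]), 'ft_force': array([-0.14964521, -0.07030911,  0.526825  ]), 'moment': array([-0.02138953, -0.02893948,  0.03167881]), 'opening': 0.9975194225248215}
```

View pics/top0.png

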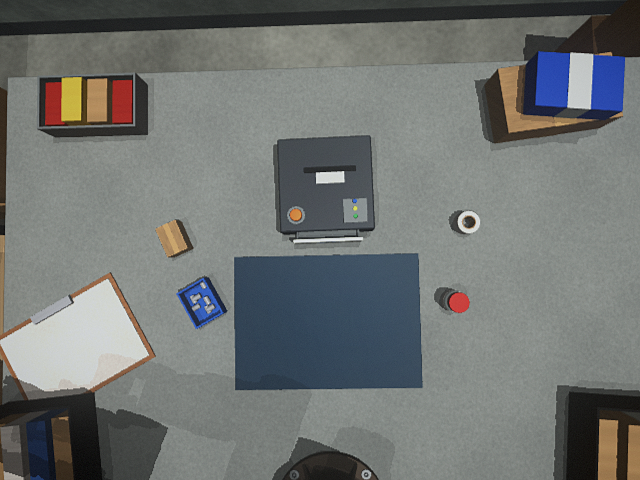

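View pics/side0.png

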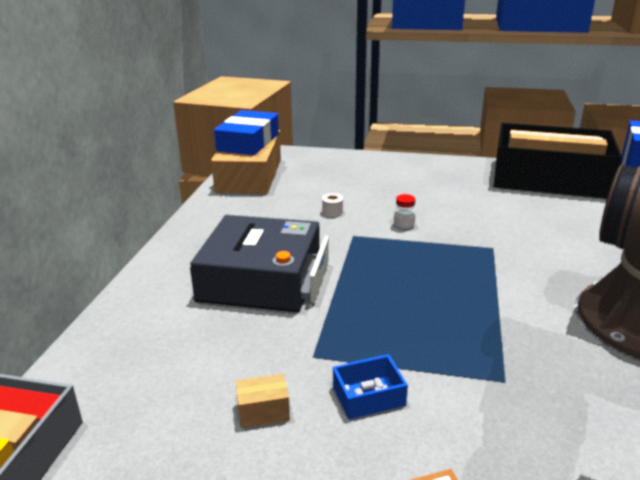

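The top view shows the printer with its button at (296,214), its front towards the robot, the roll at (469,222) and the jar at (458,302). The carton is at (174,238) and the bin at (202,302). The side view agrees.

```bash
python3 - <<'E'
from h import *
def ld(f): return dict(np.load(f'pics/{f}0.npz'))
for n in('top','side'):
    c=ld(n); hsv=cv2.cvtColor(c['img'],cv2.COLOR_RGB2HSV); g=cv2.cvtColor(c['img'],cv2.COLOR_RGB2GRAY)
    m=cv2.inRange(hsv,(8,150,120),(20,255,255)); box=(280,200,312,230) if n=='top' else (270,248,298,270)
    k=np.zeros_like(m);k[box[1]:box[3],box[0]:box[2]]=1
    ys,xs=np.nonzero(m*k); print(n,'button',xs.mean(),ys.mean(),len(xs),pix2w(c,xs.mean(),ys.mean(),98 if n=='top' else 95))
    if n=='top':
        # roll: bright top ring
        r=g[205:240,450:490]; 
        m=(r>185).astype(np.uint8); cs,_=cv2.findContours(m,0,1); q=max(cs,key=cv2.contourArea); e=cv2.fitEllipse(cv2.convexHull(q)); print('roll ellipse',e, pix2w(c,e[0][0]+450,e[0][1]+205,40))
        dk=(g<75).astype(np.uint8)[120:240,265:385]
        cs,_=cv2.findContours(dk,0,1); q=max(cs,key=cv2.contourArea); ap=cv2.approxPolyDP(q,4,True)[:,0]+[265,120]; print(ap.tolist())
        wh=(g>170).astype(np.uint8)[230:248,280:372]; ys,xs=np.nonzero(wh); l=cv2.fitLine(np.stack([xs,ys],1).astype(np.float32),2,0,.01,.01).ravel(); print('panel',xs.min()+280,xs.max()+280,l, pix2w(c,xs.mean()+280,ys.mean()+230,66))
        for p in ap: print(p,pix2w(c,*p.astype(float),85)[:2])
        print('jar',pix2w(c,458,302,70),'carton',pix2w(c,174,238,45),'bin',pix2w(c,202,302,40))
im=cv2.imread('pics/top0.png'); cv2.imwrite('pics/crop.png',np.hstack([cv2.resize(im[130:250,270:380],None,fx=4.5,fy=4.5,interpolation=2),cv2.resize(im[200:245,445:495],(300,540),interpolation=2)]))
E
```

```text
top button 295.4107142857143 214.44642857142858 112 [643.50697249  58.80661871  98.        ]
roll ellipse ((18.471582412719727, 16.570463180541992), (21.508974075317383, 21.900259017944336), 126.6884536743164) [ 625.30392593 -314.92463995   40.        ]
[[369, 136], [361, 136], [370, 141], [374, 226], [282, 231], [278, 154], [283, 154], [281, 160], [292, 157], [297, 167], [303, 165], [294, 160], [296, 149], [301, 154], [302, 139], [312, 144], [316, 138], [353, 137], [277, 141], [280, 232], [294, 233], [292, 239], [358, 236], [358, 228], [373, 229]]
panel 293 362 [ 9.9912357e-01 -4.1858427e-02  4.7564220e+01  9.2844038e+00] [591.81883023  -6.85600017  66.        ]
[369 136] [808.48124354 -99.52360798]
[361 136] [808.95988076 -82.58896941]
[370 141] [ 797.67518564 -101.36233594]
[374 226] [ 616.72891247 -105.0776944 ]
[282 231] [610.42332223  88.77708571]
[278 154] [775.07485271  94.78509005]
[283 154] [774.78615993  84.10081461]
[281 160] [761.98070921  88.57173085]
[292 157] [767.80933297  64.99486283]
[297 167] [746.03873928  54.70459284]
[303 165] [749.99622269  41.86015642]
[294 160] [761.24281613  60.83873733]
[296 149] [784.8064236   56.17169761]
[301 154] [773.74849677  45.69777857]
[302 139] [806.02528716  42.99143345]
[312 144] [794.64367607  21.86713291]
[316 138] [807.34530416  13.09713805]
[353 137] [807.28615882 -65.58468482]
[277 141] [803.19923916  96.50578385]
[280 232] [608.39945688  93.04429546]
[294 233] [605.64350067  63.46230763]
[292 239] [593.06288507  67.90015178]
[358 236] [596.42215632 -71.05207834]
[358 228] [613.25611635 -71.4621417 ]
[373 229] [ 610.46238517 -102.82044026]
jar [ 453.90075365 -278.11583404   70.        ] carton [602.90569783 332.81758636  45.        ] bin [460.74395957 272.62433855  40.        ]
side button 282.73880597014926 256.34328358208955 134 [643.08894426  63.26386615  95.        ]
```

View pics/crop.png

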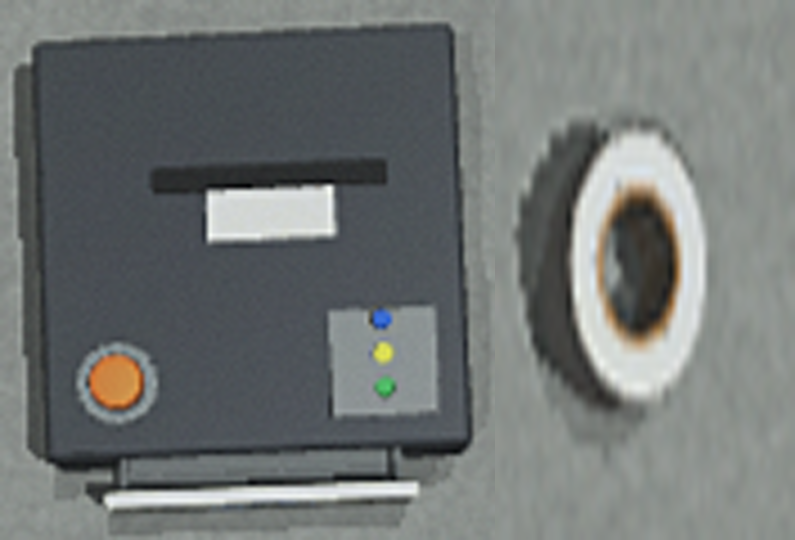

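```bash
r='{"hand":0,"x":0.483,"y":-0.543,"z":-0.07,"spin":3.25}'; python3 -m handwheel '[{"hand":0,"x":0.1,"y":-0.11,"z":0,"spin":1},{"hand":0,"x":0.483,"y":-0.543,"z":-0.07,"spin":3.25},{"hand":0,"x":0.483,"y":-0.543,"z":-0.07,"spin":3.25},{"hand":0,"x":0.483,"y":-0.543,"z":-0.07,"spin":3.25},{"hand":0,"x":0.483,"y":-0.543,"z":-0.07,"spin":3.25},{"hand":0,"x":0.483,"y":-0.543,"z":-0.07,"spin":3.25},{"hand":0,"x":0.483,"y":-0.543,"z":-0.07,"spin":3.25},{"hand":0,"x":0.483,"y":-0.543,"z":-0.07,"spin":3.25},{"hand":0,"x":0.483,"y":-0.543,"z":-0.07,"spin":3.25},{"hand":0,"x":0.483,"y":-0.543,"z":-0.07,"spin":3.25},{"hand":0,"x":0.483,"y":-0.543,"z":-0.07,"spin":3.25},{"hand":0,"x":0.483,"y":-0.543,"z":-0.07,"spin":3.25},{"hand":0,"x":0.483,"y":-0.543,"z":-0.07,"spin":3.25},{"hand":0,"x":0.483,"y":-0.543,"z":-0.07,"spin":3.25},{"hand":0,"x":0.483,"y":-0.543,"z":-0.07,"spin":3.25},{"hand":0,"x":0.483,"y":-0.543,"z":-0.07,"spin":3.25},{"hand":0,"x":0.483,"y":-0.543,"z":-0.07,"spin":3.25},{"hand":0,"x":0.483,"y":-0.543,"z":-0.07,"spin":3.25},{"hand":0,"x":0.483,"y":-0.543,"z":-0.07,"spin":3.25},{"hand":0,"x":0.483,"y":-0.543,"z":-0.07,"spin":3.25}]'
```

```text
t: 1.77
eef_pos: [643.6, 60.0, 157.7]
tcp_rot: [-3.14, -0.0, 1.593]
ft_force: [-0.5, 0.3, -0.7]
opening: 0.006
```

```bash
python3 -m handwheel '[{"hand":0,"z":-0.02},{"hand":0,"z":-0.035},{"hand":0,"z":-0.042},{"hand":0,"z":-0.044},{"hand":0,"z":-0.046},{"hand":0,"z":-0.047},{"hand":0,"z":-0.048},{"hand":0,"z":-0.049},{"hand":0,"z":-0.050},{"hand":0,"z":-0.051},{"hand":0,"z":-0.0515},{"hand":0,"z":-0.0515}]'; python3 - <<'E'
from h import *
c=snap('side','side1.png')
E
```

```text
invalid input
```

View pics/side1.png

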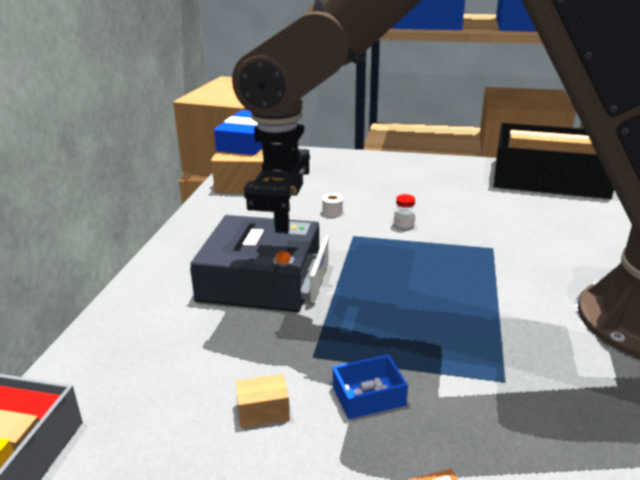

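The move was refused because every row needs all five keys. The picture shows the closed fingers hovering above the button at (284,257).

```bash
python3 -m handwheel '[{"hand":0,"x":0,"y":0,"z":-0.02,"spin":0},{"hand":0,"x":0,"y":0,"z":-0.035,"spin":0},{"hand":0,"x":0,"y":0,"z":-0.042,"spin":0},{"hand":0,"x":0,"y":0,"z":-0.044,"spin":0},{"hand":0,"x":0,"y":0,"z":-0.046,"spin":0},{"hand":0,"x":0,"y":0,"z":-0.047,"spin":0},{"hand":0,"x":0,"y":0,"z":-0.048,"spin":0},{"hand":0,"x":0,"y":0,"z":-0.049,"spin":0},{"hand":0,"x":0,"y":0,"z":-0.050,"spin":0},{"hand":0,"x":0,"y":0,"z":-0.051,"spin":0},{"hand":0,"x":0,"y":0,"z":-0.051,"spin":0}]'; python3 - <<'E'
from h import *
c=snap('top','top1.png'); print(w2pix(c,(550,-7,66)))
cv2.imwrite('pics/c1.png',cv2.resize(c['img'][200:320,240:400,::-1],None,fx=4,fy=4,interpolation=2))
E
```

```text
t: 2.73
eef_pos: [643.7, 61.0, 107.8]
tcp_rot: [3.141, -0.0, 1.595]
ft_force: [-0.3, -0.1, 2.1]
opening: 0.007
(np.float64(328.0382512826653), np.float64(258.8078090812288))
```

View pics/c1.png

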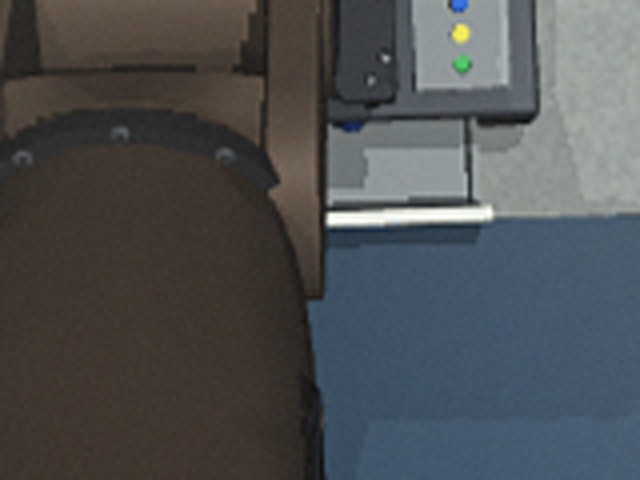

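```bash
python3 -m handwheel '[{"hand":0,"x":0,"y":0,"z":0.04,"spin":0},{"hand":0.08,"x":0,"y":0,"z":0.08,"spin":0},{"hand":0.08,"x":-0.018,"y":-0.25,"z":0.08,"spin":0},{"hand":0.08,"x":-0.018,"y":-0.25,"z":0.08,"spin":0},{"hand":0.08,"x":-0.018,"y":-0.25,"z":0.08,"spin":0},{"hand":0.08,"x":-0.018,"y":-0.25,"z":0.08,"spin":0},{"hand":0.08,"x":-0.018,"y":-0.25,"z":0.08,"spin":0},{"hand":0.08,"x":-0.018,"y":-0.25,"z":0.08,"spin":0},{"hand":0.08,"x":-0.018,"y":-0.25,"z":0.08,"spin":0},{"hand":0.08,"x":-0.018,"y":-0.25,"z":0.08,"spin":0},{"hand":0.08,"x":-0.018,"y":-0.25,"z":0.08,"spin":0}]'; python3 - <<'E'
from h import *
t=snap('top','top2.png'); s=snap('side','side2.png'); w=snap('wrist','w2.png')
print(w['fx'],w['cx'],w['cy'],np.round(w['T'],3).tolist())
a=cv2.resize(t['img'][200:300,260:400,::-1],(700,500),interpolation=2)[:,:500]
b=cv2.resize(s['img'][200:340,200:400,::-1],(400,280),interpolation=2)
w_=cv2.resize(w['img'][:,:,::-1],(400,300))
cv2.imwrite('pics/c2.png',np.hstack([cv2.copyMakeBorder(a[:,:400],0,80,0,0,0),np.vstack([b,w_])]))
E
```

```text
t: 3.7
eef_pos: [625.3, -188.9, 187.5]
tcp_rot: [-3.141, -0.0, 1.594]
ft_force: [-0.2, 0.1, -0.9]
opening: 0.65
371.64829954431775 323.31265400337156 242.95348985895043 [[-0.025, 0.966, 0.257, 554.201], [1.0, 0.024, 0.007, -190.245], [0.001, 0.257, -0.966, 343.615], [0.0, 0.0, 0.0, 1.0]]
```

View pics/c2.png

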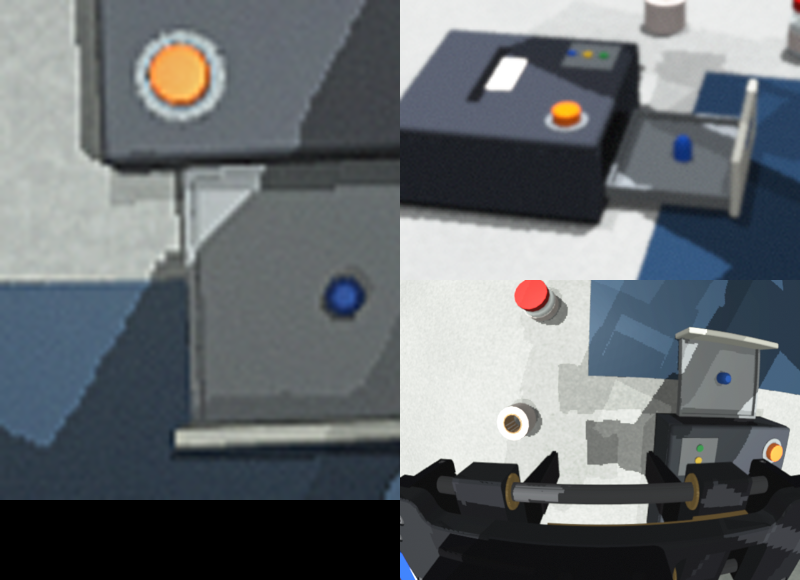

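The tray is out. The hub top shows in the top camera at about (329,259), in the side camera at about (341,272), and in the wrist camera at about (520,157). The roll is at about (179,229) in the wrist view. Next I triangulate both.

```bash
cat >> h.py <<'E'
def fish(c,u,v,z):
    a,b=(u-c['cx'])/c['fx'],(v-c['cy'])/c['fy']; r=np.hypot(a,b)
    d=c['T'][:3,:3]@np.array([a/r*np.sin(r),b/r*np.sin(r),np.cos(r)]); o=c['T'][:3,3]; return o+d*(z-o[2])/d[2]
E
python3 - <<'E'
from h import *
B={'top':(320,250,340,270),'side':(334,262,350,282),'wrist':(500,140,540,175)}
for n,f in(('top','top2'),('side','side2'),('wrist','w2')):
    c=dict(np.load(f'pics/{f}.npz')); hsv=cv2.cvtColor(c['img'],cv2.COLOR_RGB2HSV)
    x0,y0,x1,y1=B[n]; m=cv2.inRange(hsv,(105,130,60),(130,255,255))[y0:y1,x0:x1]
    ys,xs=np.nonzero(m); u,v=xs.mean()+x0,ys.mean()+y0; F=fish if n=='wrist' else pix2w
    print(n,'hub',u,v,len(xs),[np.round(F(c,u,v,z),1).tolist() for z in(27,38)])
    # button
for n,f,b in(('top','top2',(450,205,490,240)),('side','side2',(318,190,350,220)),('wrist','w2',(140,190,220,270))):
    c=dict(np.load(f'pics/{f}.npz')); g=cv2.cvtColor(c['img'],cv2.COLOR_RGB2GRAY); x0,y0,x1,y1=b; r=g[y0:y1,x0:x1]
    F=fish if n=='wrist' else pix2w
    for th in(185,205,225):
        cs,_=cv2.findContours((r>th).astype(np.uint8),0,1)
        if not cs: continue
        q=max(cs,key=cv2.contourArea)
        if len(q)<5: continue
        e=cv2.fitEllipse(cv2.convexHull(q)); print(n,th,'roll',np.round(e[0]+np.array([x0,y0]),1),np.round(e[1],1),np.round(F(c,e[0][0]+x0,e[0][1]+y0,40),1))
c=dict(np.load('pics/w2.npz')); hsv=cv2.cvtColor(c['img'],cv2.COLOR_RGB2HSV)
m=cv2.inRange(hsv,(8,150,120),(20,255,255)); m[:240]=0;m[:,:570]=0; ys,xs=np.nonzero(m);print('w button',xs.mean(),ys.mean(),len(xs),fish(c,xs.mean(),ys.mean(),96))
E
```

```text
top hub 328.5 258.95238095238096 42 [[550.0, -7.7, 27.0], [549.9, -7.8, 38.0]]
side hub 341.0095238095238 273.9428571428571 105 [[550.0, -5.2, 27.0], [547.0, 12.0, 38.0]]
wrist hub 517.9556213017752 157.0 338 [[551.2, -9.3, 27.0], [551.3, -15.6, 38.0]]Traceback (most recent call last):
  File "<stdin>", line 17, in <module>
cv2.error: OpenCV(4.12.0) /io/opencv/modules/imgproc/src/shapedescr.cpp:361: error: (-201:Incorrect size of input array) There should be at least 5 points to fit the ellipse in function 'fitEllipseNoDirect'
```

```bash
python3 - <<'E'
from h import *
for n,f,b in(('top','top2',(450,205,490,240)),('wrist','w2',(130,180,230,280))):
    c=dict(np.load(f'pics/{f}.npz')); g=cv2.cvtColor(c['img'],cv2.COLOR_RGB2GRAY); x0,y0,x1,y1=b; r=g[y0:y1,x0:x1]
    F=fish if n=='wrist' else pix2w
    for th in(170,190,210,225):
        cs,_=cv2.findContours((r>th).astype(np.uint8),0,1)
        for q in cs:
            h=cv2.convexHull(q)
            if len(h)<6 or cv2.contourArea(h)<200: continue
            e=cv2.fitEllipse(h); print(n,th,'roll',np.round(e[0]+np.array([x0,y0]),1),np.round(e[1],1),np.round(F(c,e[0][0]+x0,e[0][1]+y0,40),1))
    # hole
    d=(r<110).astype(np.uint8); k,l,s,ce=cv2.connectedComponentsWithStats(d)
    for i in range(1,k):
        if s[i,4]>30: print(n,'dark',s[i],np.round(F(c,ce[i][0]+x0,ce[i][1]+y0,38),1))
c=dict(np.load('pics/w2.npz'))
cv2.imwrite('pics/rw.png',np.hstack([cv2.resize(c['img'][180:280,130:230,::-1],(400,400)),cv2.resize(np.load('pics/side2.npz')['img'][185:225,312:352,::-1],(400,400))]))
E
```

```text
top dark [   0    0   40   35 1379] [ 623.9 -317.1   38. ]
wrist 225 roll [159.3 223.6] [ 94.8 126.2] [ 620.7 -334.8   40. ]
wrist dark [ 64  22  29  43 466] [ 616.6 -285.6   38. ]
wrist dark [ 37  37  25  26 500] [ 626.2 -316.2   38. ]
```

View pics/rw.png

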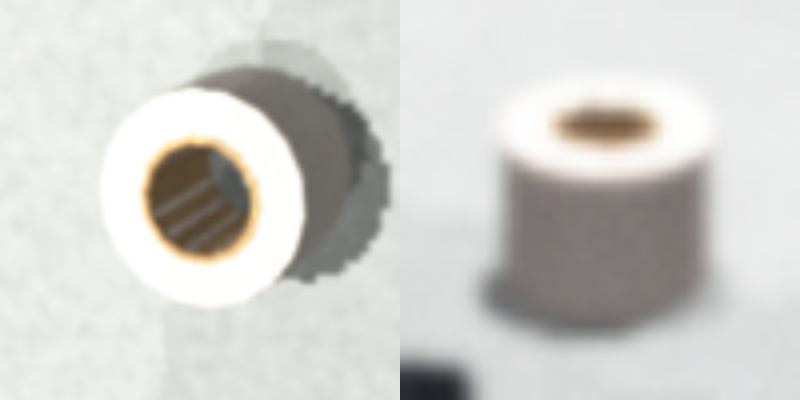

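The wrist crop puts the roll's top centre at about (180.6,229.1). The side crop puts it at about (332.5,197.5).

```bash
python3 - <<'E'
from h import *
c=dict(np.load('pics/w2.npz')); print(fish(c,180.6,229.1,40),fish(c,180,229.5,40))
c=dict(np.load('pics/side2.npz')); print(pix2w(c,332.3,197.3,40))
E
```

```text
[ 625.36238118 -313.93025076   40.        ] [ 625.73346693 -314.53882995   40.        ]
[ 624.97447891 -313.17654127   40.        ]
```

```bash
python3 -m handwheel '[{"hand":0.08,"x":0,"y":-0.125,"z":-0.06,"spin":0},{"hand":0.08,"x":0,"y":-0.125,"z":-0.06,"spin":0},{"hand":0.08,"x":0,"y":-0.125,"z":-0.06,"spin":0},{"hand":0.08,"x":0,"y":-0.125,"z":-0.06,"spin":0},{"hand":0.08,"x":0,"y":-0.125,"z":-0.1,"spin":0},{"hand":0.08,"x":0,"y":-0.125,"z":-0.12,"spin":0},{"hand":0.08,"x":0,"y":-0.125,"z":-0.14,"spin":0},{"hand":0.08,"x":0,"y":-0.125,"z":-0.155,"spin":0},{"hand":0.08,"x":0,"y":-0.125,"z":-0.163,"spin":0},{"hand":0.08,"x":0,"y":-0.125,"z":-0.163,"spin":0},{"hand":0.08,"x":0,"y":-0.125,"z":-0.163,"spin":0}]'
```

```text
t: 4.77
eef_pos: [626.0, -313.3, 25.1]
tcp_rot: [3.141, 0.0, 1.596]
ft_force: [-0.1, -0.4, -0.0]
opening: 0.841
```

```bash
python3 -m handwheel '[{"hand":0.06,"x":0,"y":0,"z":0,"spin":0},{"hand":0.055,"x":0,"y":0,"z":0,"spin":0},{"hand":0.05,"x":0,"y":0,"z":0,"spin":0},{"hand":0.04,"x":0,"y":0,"z":0,"spin":0},{"hand":0.04,"x":0,"y":0,"z":0,"spin":0},{"hand":0.04,"x":0,"y":0,"z":0,"spin":0},{"hand":0.04,"x":0,"y":0,"z":0,"spin":0},{"hand":0.04,"x":0,"y":0,"z":0,"spin":0}]'
```

```text
t: 5.43
eef_pos: [625.6, -314.1, 25.1]
tcp_rot: [3.141, 0.0, 1.595]
ft_force: [-1.8, 0.8, 5.4]
opening: 0.525
```

```bash
python3 -m handwheel '[{"hand":0.04,"x":0,"y":0,"z":0.02,"spin":0},{"hand":0.04,"x":0,"y":0,"z":0.05,"spin":0},{"hand":0.04,"x":0,"y":0,"z":0.09,"spin":0},{"hand":0.04,"x":-0.075,"y":0.307,"z":0.1,"spin":0},{"hand":0.04,"x":-0.075,"y":0.307,"z":0.1,"spin":0},{"hand":0.04,"x":-0.075,"y":0.307,"z":0.1,"spin":0},{"hand":0.04,"x":-0.075,"y":0.307,"z":0.1,"spin":0},{"hand":0.04,"x":-0.075,"y":0.307,"z":0.1,"spin":0},{"hand":0.04,"x":-0.075,"y":0.307,"z":0.1,"spin":0},{"hand":0.04,"x":-0.075,"y":0.307,"z":0.1,"spin":0},{"hand":0.04,"x":-0.075,"y":0.307,"z":0.1,"spin":0},{"hand":0.04,"x":-0.075,"y":0.307,"z":0.1,"spin":0},{"hand":0.04,"x":-0.075,"y":0.307,"z":0.1,"spin":0},{"hand":0.04,"x":-0.075,"y":0.307,"z":0.07,"spin":0},{"hand":0.04,"x":-0.075,"y":0.307,"z":0.055,"spin":0},{"hand":0.04,"x":-0.075,"y":0.307,"z":0.055,"spin":0},{"hand":0.04,"x":-0.075,"y":0.307,"z":0.055,"spin":0}]'; python3 - <<'E'
from h import *
s=snap('side','side3.png'); w=snap('wrist','w3.png'); print(state()['eef_pos'])
print(w['T'][:3,3])
cv2.imwrite('pics/c3.png',np.hstack([cv2.resize(s['img'][220:320,290:390,::-1],(400,400),interpolation=2),cv2.resize(w['img'][:300,150:450,::-1],(400,400),interpolation=2)]))
E
```

```text
t: 6.85
eef_pos: [550.6, -8.0, 79.2]
tcp_rot: [-3.14, -0.0, 1.593]
ft_force: [0.3, 0.8, -1.5]
opening: 0.524
[551.14185221  -7.7358702   80.38790649]
[479.50234227 -10.14605285 235.89608494]
```

View pics/c3.png

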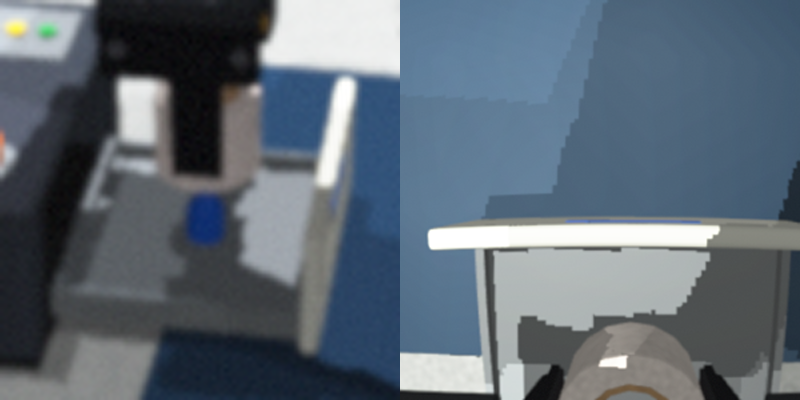

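The roll is centred over the hub in the side view: roll axis at crop column about 210, hub at about 206, so roughly 1.5 mm apart. Now I lower it.

```bash
python3 -m handwheel '[{"hand":0.04,"x":0,"y":0,"z":-0.008,"spin":0},{"hand":0.04,"x":0,"y":0,"z":-0.013,"spin":0},{"hand":0.04,"x":0,"y":0,"z":-0.018,"spin":0},{"hand":0.04,"x":0,"y":0,"z":-0.022,"spin":0},{"hand":0.04,"x":0,"y":0,"z":-0.026,"spin":0},{"hand":0.04,"x":0,"y":0,"z":-0.030,"spin":0},{"hand":0.04,"x":0,"y":0,"z":-0.033,"spin":0},{"hand":0.04,"x":0,"y":0,"z":-0.036,"spin":0},{"hand":0.04,"x":0,"y":0,"z":-0.037,"spin":0},{"hand":0.04,"x":0,"y":0,"z":-0.038,"spin":0},{"hand":0.04,"x":0,"y":0,"z":-0.038,"spin":0}]'
```

```text
t: 7.87
eef_pos: [550.5, -7.0, 41.5]
tcp_rot: [-3.141, -0.0, 1.595]
ft_force: [0.5, 0.2, -1.0]
opening: 0.523
```

```bash
python3 -m handwheel '[{"hand":0.04,"x":0,"y":0,"z":-0.0005,"spin":0},{"hand":0.055,"x":0,"y":0,"z":-0.0005,"spin":0},{"hand":0.065,"x":0,"y":0,"z":-0.0005,"spin":0},{"hand":0.07,"x":0,"y":0,"z":-0.0005,"spin":0},{"hand":0.07,"x":0,"y":0,"z":-0.0005,"spin":0},{"hand":0.07,"x":0,"y":0,"z":0.02,"spin":0},{"hand":0.07,"x":0,"y":0,"z":0.04,"spin":0},{"hand":0.07,"x":0,"y":0,"z":0.08,"spin":0},{"hand":0.07,"x":0,"y":0,"z":0.1,"spin":0},{"hand":0,"x":-0.12,"y":0,"z":0.1,"spin":0},{"hand":0,"x":-0.12,"y":0,"z":0.1,"spin":0},{"hand":0,"x":-0.12,"y":0,"z":0.1,"spin":0},{"hand":0,"x":-0.12,"y":0,"z":0.1,"spin":0},{"hand":0,"x":-0.12,"y":0,"z":0.1,"spin":0}]'; python3 - <<'E'
from h import *
s=snap('side','side4.png'); w=snap('wrist','w4.png'); t=snap('top','top4.png')
cv2.imwrite('pics/c4.png',np.hstack([cv2.resize(s['img'][220:320,290:390,::-1],(400,400),interpolation=2),cv2.resize(w['img'][100:400,150:450,::-1],(400,400),interpolation=2)]))
E
```

```text
t: 9.03
eef_pos: [429.5, -6.9, 142.3]
tcp_rot: [3.141, -0.0, 1.594]
ft_force: [0.3, 0.3, 0.4]
opening: 0.44
```

View pics/c4.png

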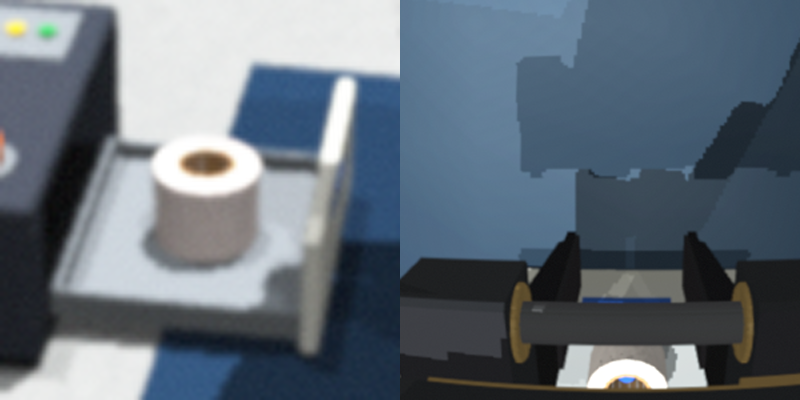

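The roll stands upright on the tray floor, with its axis at crop (208,165) and the hub visible through the hole. Now I lower in front of the panel and make gentle contact.

```bash
python3 -m handwheel '[{"hand":0,"x":0,"y":0,"z":-0.04,"spin":0},{"hand":0,"x":0,"y":0,"z":-0.07,"spin":0},{"hand":0,"x":0,"y":0,"z":-0.09,"spin":0},{"hand":0,"x":0,"y":0,"z":-0.097,"spin":0},{"hand":0,"x":0.02,"y":0,"z":-0.097,"spin":0},{"hand":0,"x":0.03,"y":0,"z":-0.097,"spin":0},{"hand":0,"x":0.035,"y":0,"z":-0.097,"spin":0},{"hand":0,"x":0.038,"y":0,"z":-0.097,"spin":0},{"hand":0,"x":0.041,"y":0,"z":-0.097,"spin":0},{"hand":0,"x":0.044,"y":0,"z":-0.097,"spin":0},{"hand":0,"x":0.047,"y":0,"z":-0.097,"spin":0},{"hand":0,"x":0.050,"y":0,"z":-0.097,"spin":0},{"hand":0,"x":0.053,"y":0,"z":-0.097,"spin":0},{"hand":0,"x":0.056,"y":0,"z":-0.097,"spin":0},{"hand":0,"x":0.056,"y":0,"z":-0.097,"spin":0}]'
```

```text
t: 10.43
eef_pos: [486.9, -6.9, 44.7]
tcp_rot: [3.141, -0.0, 1.595]
ft_force: [-2.5, 0.6, 1.2]
opening: 0.006
```

```bash
python3 -m handwheel '[{"hand":0,"x":0.004,"y":0,"z":0,"spin":0},{"hand":0,"x":0.008,"y":0,"z":0,"spin":0},{"hand":0,"x":0.012,"y":0,"z":0,"spin":0},{"hand":0,"x":0.016,"y":0,"z":0,"spin":0},{"hand":0,"x":0.020,"y":0,"z":0,"spin":0},{"hand":0,"x":0.024,"y":0.0005,"z":0,"spin":0},{"hand":0,"x":0.028,"y":0.0005,"z":0,"spin":0},{"hand":0,"x":0.032,"y":0.0005,"z":0,"spin":0},{"hand":0,"x":0.036,"y":0.001,"z":0,"spin":0},{"hand":0,"x":0.040,"y":0.001,"z":0,"spin":0},{"hand":0,"x":0.044,"y":0.001,"z":0,"spin":0},{"hand":0,"x":0.048,"y":0.001,"z":0,"spin":0},{"hand":0,"x":0.052,"y":0.001,"z":0,"spin":0},{"hand":0,"x":0.056,"y":0.0015,"z":0,"spin":0},{"hand":0,"x":0.060,"y":0.0015,"z":0,"spin":0},{"hand":0,"x":0.064,"y":0.0015,"z":0,"spin":0},{"hand":0,"x":0.068,"y":0.0015,"z":0,"spin":0},{"hand":0,"x":0.072,"y":0.0015,"z":0,"spin":0},{"hand":0,"x":0.075,"y":0.0015,"z":0,"spin":0},{"hand":0,"x":0.075,"y":0.0015,"z":0,"spin":0}]'; python3 - <<'E'
from h import *
c=snap('top','top5.png'); s=snap('side','side5.png'); print(state()['eef_pos'],state()['ft_force'])
cv2.imwrite('pics/c5.png',np.hstack([cv2.resize(s['img'][200:320,230:390,::-1],(640,480),interpolation=2)]))
E
```

```text
t: 12.1
eef_pos: [561.6, -5.3, 44.5]
tcp_rot: [-3.14, -0.0, 1.595]
ft_force: [-5.8, 1.8, 2.9]
opening: 0.003
[561.33270939  -5.34965958  44.47043322] [-5.3516693   0.65409297  3.49446434]
```

View pics/c5.png

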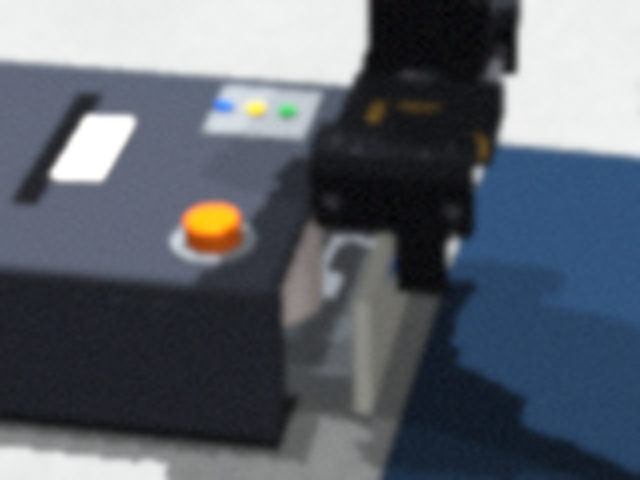

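The tray is going in smoothly: force is about 5 N and the button at (212,228) is up. I continue with smaller steps.

```bash
python3 -m handwheel '[{"hand":0,"x":0.002,"y":0,"z":0,"spin":0},{"hand":0,"x":0.004,"y":0,"z":0,"spin":0},{"hand":0,"x":0.006,"y":0,"z":0,"spin":0},{"hand":0,"x":0.008,"y":0,"z":0,"spin":0},{"hand":0,"x":0.010,"y":0,"z":0,"spin":0},{"hand":0,"x":0.011,"y":0,"z":0,"spin":0},{"hand":0,"x":0.012,"y":0,"z":0,"spin":0},{"hand":0,"x":0.013,"y":0,"z":0,"spin":0},{"hand":0,"x":0.014,"y":0,"z":0,"spin":0},{"hand":0,"x":0.014,"y":0,"z":0,"spin":0}]'
```

```text
t: 13.03
eef_pos: [574.9, -5.1, 44.5]
tcp_rot: [-3.139, -0.001, 1.595]
ft_force: [-7.1, 2.9, 2.8]
opening: 0.003
```

```bash
python3 -m handwheel '[{"hand":0,"x":0.001,"y":0,"z":0,"spin":0},{"hand":0,"x":0.002,"y":0,"z":0,"spin":0},{"hand":0,"x":0.002,"y":0,"z":0,"spin":0}]'
```

```text
t: 13.28
eef_pos: [576.9, -5.1, 44.5]
tcp_rot: [-3.139, -0.001, 1.595]
ft_force: [-6.6, 2.5, 3.4]
opening: 0.003
```

```bash
python3 -m handwheel '[{"hand":0,"x":0.001,"y":0,"z":0,"spin":0},{"hand":0,"x":0.002,"y":0,"z":0,"spin":0},{"hand":0,"x":0.002,"y":0,"z":0,"spin":0}]'
```

```text
t: 13.53
eef_pos: [578.9, -5.0, 44.5]
tcp_rot: [-3.14, -0.001, 1.595]
ft_force: [-6.3, 3.0, 3.4]
opening: 0.002
```

```bash
python3 -m handwheel '[{"hand":0,"x":0.0005,"y":0,"z":0,"spin":0},{"hand":0,"x":0.001,"y":0,"z":0,"spin":0},{"hand":0,"x":0.001,"y":0,"z":0,"spin":0}]'
```

```text
t: 13.78
eef_pos: [579.9, -5.0, 44.5]
tcp_rot: [-3.14, -0.001, 1.595]
ft_force: [-6.9, 2.7, 3.6]
opening: 0.004
```

```bash
python3 -m handwheel '[{"hand":0,"x":0.0005,"y":0,"z":0,"spin":0},{"hand":0,"x":0.001,"y":0,"z":0,"spin":0},{"hand":0,"x":0.001,"y":0,"z":0,"spin":0}]'
```

```text
t: 14.03
eef_pos: [580.9, -5.0, 44.5]
tcp_rot: [-3.139, -0.001, 1.595]
ft_force: [-7.6, 4.5, 3.0]
opening: 0.007
```

```bash
python3 -m handwheel '[{"hand":0,"x":0.0005,"y":0,"z":0,"spin":0},{"hand":0,"x":0.001,"y":0,"z":0,"spin":0},{"hand":0,"x":0.001,"y":0,"z":0,"spin":0}]'
```

```text
t: 14.28
eef_pos: [581.3, -5.0, 44.5]
tcp_rot: [-3.138, -0.001, 1.595]
ft_force: [-9.9, 1.8, 6.0]
opening: 0.005
```

```bash
cat > b.py <<'E'
from h import *
c=read_camera('side'); m=cv2.inRange(cv2.cvtColor(c['img'],cv2.COLOR_RGB2HSV),(8,150,120),(20,255,255))[245:272,268:300]; ys,xs=np.nonzero(m)
s=state(); print('btn',len(xs),ys.mean()+245,s['eef_pos'][0],s['ft_force'])
E
python3 b.py; python3 -m handwheel '[{"hand":0,"x":0.0003,"y":0,"z":0,"spin":0},{"hand":0,"x":0.0005,"y":0,"z":0,"spin":0},{"hand":0,"x":0.0005,"y":0,"z":0,"spin":0}]'; python3 b.py
```

```text
btn 140 256.6 581.3484697979151 [-9.74065321  2.62084046  5.65669449]
t: 14.58
eef_pos: [581.5, -5.0, 44.5]
tcp_rot: [-3.138, -0.001, 1.595]
ft_force: [-12.0, 2.4, 7.2]
opening: 0.008
btn 139 256.64028776978415 581.5177350212078 [-11.13743845   2.77038872   6.69326454]
```

Force is rising at about 7 N/mm, which could be either the buffer or the catch ramp. I back off slowly to test whether it latched; if the tray follows, the force will stay around 6 N.

```bash
python3 -m handwheel '[{"hand":0,"x":-0.001,"y":0,"z":0,"spin":0},{"hand":0,"x":-0.002,"y":0,"z":0,"spin":0},{"hand":0,"x":-0.003,"y":0,"z":0,"spin":0},{"hand":0,"x":-0.004,"y":0,"z":0,"spin":0},{"hand":0,"x":-0.006,"y":0,"z":0,"spin":0},{"hand":0,"x":-0.008,"y":0,"z":0,"spin":0},{"hand":0,"x":-0.01,"y":0,"z":0,"spin":0},{"hand":0,"x":-0.01,"y":0,"z":0,"spin":0},{"hand":0,"x":-0.01,"y":0,"z":0,"spin":0}]'; python3 b.py
```

```text
t: 15.38
eef_pos: [573.4, -5.6, 44.7]
tcp_rot: [3.141, 0.0, 1.595]
ft_force: [-0.0, -0.2, 0.8]
opening: 0.008
btn 129 256.7829457364341 573.4699453793226 [-0.05488741 -0.01524812 -0.41024701]
```

There is zero force at 8 mm back, so the tray is latched. I retreat and check.

```bash
python3 -m handwheel '[{"hand":0,"x":-0.03,"y":0,"z":0,"spin":0},{"hand":0,"x":-0.06,"y":0,"z":0,"spin":0},{"hand":0,"x":-0.1,"y":0,"z":0.03,"spin":0},{"hand":0,"x":-0.13,"y":-0.03,"z":0.08,"spin":0},{"hand":0,"x":-0.13,"y":-0.07,"z":0.12,"spin":0},{"hand":0,"x":-0.13,"y":-0.12,"z":0.14,"spin":0},{"hand":0,"x":-0.13,"y":-0.16,"z":0.14,"spin":0},{"hand":0,"x":-0.13,"y":-0.2,"z":0.14,"spin":0},{"hand":0,"x":-0.13,"y":-0.2,"z":0.14,"spin":0},{"hand":0,"x":-0.13,"y":-0.2,"z":0.14,"spin":0},{"hand":0,"x":-0.13,"y":-0.2,"z":0.14,"spin":0},{"hand":0,"x":-0.13,"y":-0.2,"z":0.14,"spin":0}]'; python3 - <<'E'
from h import *
s=snap('side','side6.png'); t=snap('top','top6.png')
c=t; g=cv2.cvtColor(c['img'],cv2.COLOR_RGB2GRAY); wh=(g>170)[230:248,280:340]; ys,xs=np.nonzero(wh)
if len(xs): print('panel',pix2w(c,xs.mean()+280,ys.mean()+230,66))
cv2.imwrite('pics/c6.png',np.hstack([cv2.resize(s['img'][200:320,230:390,::-1],(400,300),interpolation=2),cv2.resize(t['img'][130:250,230:390,::-1],(400,300),interpolation=2)]))
E
python3 b.py
```

```text
t: 16.43
eef_pos: [442.8, -205.2, 184.4]
tcp_rot: [-3.141, -0.001, 1.594]
ft_force: [-1.3, 0.4, 0.4]
opening: 0.004
panel [589.94652107  35.23699453  66.        ]
btn 101 256.91089108910893 443.07418220276156 [-0.65382682  0.01525479 -0.32192607]
```

View pics/c6.png

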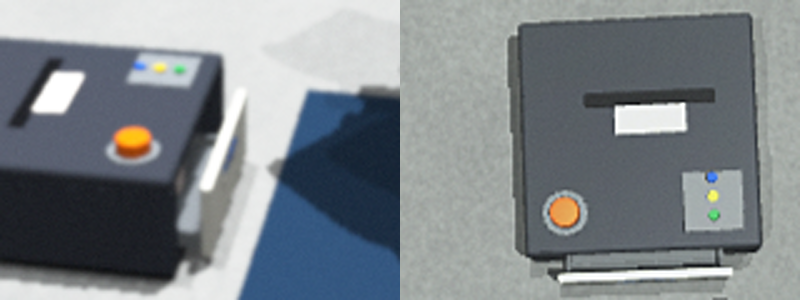

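The picture shows the tray shut and latched, with the button up at (133,140) and the panel about 22 mm proud. I check numerically against the first pictures.

```bash
python3 - <<'E'
from h import *
for n in('side','top'):
    A=np.load(f'pics/{n}0.npz')['img']; c=read_camera(n); B=c['img']
    a,b=[cv2.GaussianBlur(cv2.cvtColor(i,cv2.COLOR_RGB2GRAY),(0,0),1).astype(np.float32) for i in(A,B)]
    for nm,(x0,y0,x1,y1) in ({'btn':(272,246,297,268),'panel':(298,232,334,304),'carton':(230,370,295,430),'bin':(328,350,412,420),'jar':(390,190,420,232)} if n=='side' else {'btn':(284,202,308,226),'panel':(286,228,369,247),'jar':(440,285,475,318)}).items():
        w=b[y0-5:y1+5,x0-5:x1+5]; r=cv2.matchTemplate(w,a[y0:y1,x0:x1],cv2.TM_CCOEFF_NORMED); _,v,_,l=cv2.minMaxLoc(r)
        print(n,nm,'shift',l[0]-5,l[1]-5,round(v,3))
print(state()['t'])
E
```

```text
side btn shift 0 0 0.999
side panel shift 0 0 0.998
side carton shift 0 0 1.0
side bin shift 0 0 0.941
side jar shift 0 0 0.991
top btn shift 0 0 0.999
top panel shift 0 0 0.999
top jar shift -2 5 0.575
16.6833
```

```bash
python3 -c "from h import *; print(job_done())"
```

```text
the job is handed in; nothing more can be done
None
```

The tray is latched shut with the roll over the hub inside it, and I handed the job in at about 16.7 s. No verdict was reported.

I pressed the release, which popped the tray out, then gripped the roll and lowered it over the hub. I pushed the tray in by small steps, with the along-push wrist-force readings peaking at about 12 N (about 14 N in total). When I backed off 8 mm the contact force fell to zero, so the tray had latched.

- **Tray, button and bystanders:** compared with the first pictures, the tray panel, the button, the carton, the bin and the jar show no shift in the side camera. The panel and button show none in the top camera either.
- **Jar, top view:** this check disagreed. It gave a poor match (0.58), probably because the arm or its shadow was in that view. The side view showed the jar unmoved (0.99 match).
- **Roll:** I saw it upright over the hub before the push. It can't be seen with the tray shut, so I have no direct check of it afterwards.
- **Refused call:** one move early on was rejected as invalid input and moved nothing.

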